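# Lock the pressure cooker's lid

## Robot

A 6-joint arm with a two-finger parallel gripper is mounted at the origin on the work surface. World frame = base frame: x ahead of the robot, y to its left, z up, the work surface at z = 0. Lengths are in m, angles in degrees, forces in N, time in s.
With the tool pointing down it reaches from about 0.3 to 0.75 m from the base axis. Payload 8.5 kg.
Tool frame: the origin (TCP) lies midway between the tips of the shut fingers; the grasp point (between the pads) lies 19 mm behind it; z points along the fingers, y is the line along which they close (so a half turn about z gives the same grasp; the last joint's range is limited). The gripper opens to 85 mm and grips with 20 to 120 N. Pads are 22 mm wide; open, the fingers measure 114 mm over their backs; the gripper's body (76 mm by 85 mm) begins 54 mm behind the grasp point. The pads swing forward as they close: fully open they stand 13 mm farther back than shut.
Start: joints at [-84.07, 21.807, 74.336, -0, 83.858, -12.336], TCP at [0.172, -0.522, 0.231] pointing down, gripper open.
Joint ranges: [-178.18, 178.18], [-50.72, 133.34], [12.68, 142.11], [-81.47, 261.47], [9.98, 163.14], [-165.26, 165.26]. Speed limits (degrees/s): [136.94, 136.94, 180, 180, 180, 180].

## Interface

Orientations are given as a 3x3 rotation matrix whose columns are the frame's x, y, z axes.
In Python, from rig import env gives the robot as it stands. The module is installed in compiled form; this text tells all that it offers.
- The arm moves only by the tool jog_arm, never from a script. Its argument "targets" is a list of rows, each a list of 6 numbers: the shift along the tool's x, y, z in cm, then the turn, a rotation vector about the tool's x, y, z in degrees. A call has 1 to 8 rows; each row is the pose to reach, as a shift and turn from the pose commanded when the call began, along the tool's axes at that moment; what a row does not reach only later rows make up. A row lasts 1/12 s, in which the tool goes at most 41.7 mm and 7.16 degrees, less where a joint would pass 70% of its speed; a pose out of reach is approached as far as the arm can. A call with a gripper value outside its range is refused whole. "hand" is the opening, from 0 (shut) to 1 (fully open), set as the call begins (left out, the last holds). The fingers move at their own pace and stop on an object; "newtons" is the grip in N (left out, the last holds). Time passes only in rows, so rows that repeat a pose let the fingers close. It gives the time, the measured TCP pose, the force, the opening and the grip force at its end, in the units of the state.
- env.observe(): the state, without advancing time (a new reading comes with each control period).
- env.get_image(name): name is "scene" or "top" or "wrist"; returns a dict with "frame" (420x560x3 uint8, red, green, blue), "depth" (420x560 float32, m along the optical axis (not along the pixel's ray), 0 where there is no reading), "fovy" (degrees; the focal length in pixels is half the picture's height over the tangent of half this angle, whatever the lens; pixels are square), "cx", "cy" (the principal point, pixels), "cam_to_world" (4x4, takes a point from camera to world coordinates). Camera axes: x right, y down, z forward; pixel columns grow to the right and rows downward; lengths in m; the calibration is good to about 2 mm. The wrist camera is an equidistant fisheye: a pixel r from the principal point sees the ray r / f radians off the axis. A picture is of the moment at which its call begins.
- env.close_job(): hands the job in; it is judged then, once.
Trained networks look in the newest picture that a camera, given by its name, has taken for a name from the list of things; names that differ only in an ending like _2 or _b are one class to them, and where a whole thing is asked for, a point or a joint stands for the part that bears it (a point fixed in the world has none). Each returns a list of dicts, best first, with "score" (0 to 1); they miss things now and then, are a little off and sometimes report something else, mostly with a low value. They report only what shows in the picture. A call takes as long as a camera call.
- env.regions_of(camera, target): "pixels" (420x560 bool, what is visible of it) and "point" ([row, column] in pixels, amid what is visible of it).
The state is a dict: "time_s": time; "q": joint angles; "qvel": joint speeds; "joint_efforts": joint torques, N m; "position": TCP position; "tool_rot": TCP orientation; "ft_force": force on the tool from outside, world axes, zero at the start; "wrist_torque": the same for the moment, N m; "grip_width": finger opening in m; "gripper_force": force on a finger pad.
Only numpy, scipy, OpenCV 4.12 (cv2) and the standard library are available. Lean on these libraries where they do the work, as an engineer would, in place of code of your own. Each camera call takes 0.05 s, during which the arm holds its last target. There are 200 camera calls.

## Task

Lock the pressure cooker on the counter: push the tab of its grey lock collar clockwise (seen from above) until the tab stands in line with the single long bar on the lid, which is the locked mark, and do not push it on towards the pair of short bars, which is lift-off. Then turn both black clamp knobs on the lid clockwise until they are tight against their end stops, leaving the collar on its mark. Do not disturb the honey bottle, the spice jar or the mug.

Things in the scene. Friction and masses are not known exactly. Their poses are not given: they have to be found in the camera images.
- cooker: Steel pressure cooker, lid on, fixed; origin at the centre of its underside on the counter, z up. Pot 200 mm across, grey collar 230 mm across (140 to 157 mm high), lid 194 mm across, top at 166 mm; central vent 22 mm across, to 180 mm; side grips along y, 100 mm high, out to 140 mm. Angles given are counter-clockwise from its x axis. Clamp knobs: 60 mm from the axis at 50 and 230 deg.
- collar (a joint): Angle of the lock collar about the cooker's vertical axis: 0 open, 1.2 tab in line with the locked mark, 1.65 lift-off, 1.75 end. Grows clockwise from above: the tab stands at 190 deg minus this angle in the cooker's frame. Starts at 0 to 0.5. No catch at the mark; friction of about 0.5 N m (4 N at the tab) holds it where it is left.
- tab (a point): Point on the collar's upright grey push tab, 139 mm from the cooker's axis and 180 mm above the counter. The tab is a plate 12 mm thick along the direction of turning, 32 mm radially (123 to 155 mm from the axis), top at 195 mm; it stands on a foot 18 mm wide whose top is at 155 mm.
- lock_mark (a point): Middle of the locked mark on the lid: a single radial bar 26 x 5 mm, black, 84 mm from the cooker's axis at 121 deg in its frame, 168 mm above the counter. The other marks: a round stud 8 mm across (open) at 190 deg, a pair of bars 10 mm long (lift-off) at 95 deg.
- knob_a (a joint): Angle of the clamp knob at 50 deg in the cooker's frame (the farther from the robot). 0 = loose end, 1.4 = tight, at its end stop; grows as the knob turns clockwise seen from above; starts between 0 and 0.4. Friction about 0.12 N m; it stays where it is left.
- knob_a_grip (a point): Point on the axis of the clamp knob at 50 deg (the farther from the robot), at mid height of its T-bar, 196 mm above the counter; x along the bar, z up. Black bar 70 mm long, 15 mm wide, 24 mm tall (184 to 208 mm above the counter) on an 18 mm stem. At the end stop the bar lies square to the lid's radius, its side by an 8 mm stop peg, 30 mm high on the lid, 29 mm along the bar from the axis.
- knob_b (a joint): Angle of the clamp knob at 230 deg in the cooker's frame (the nearer). 0 = loose end, 1.4 = tight, at its end stop; grows as the knob turns clockwise seen from above; starts between 0 and 0.4. Friction about 0.12 N m; it stays where it is left.
- knob_b_grip (a point): Point on the axis of the clamp knob at 230 deg (the nearer), at mid height of its T-bar, 196 mm above the counter; x along the bar, z up. Black bar 70 mm long, 15 mm wide, 24 mm tall (184 to 208 mm above the counter) on an 18 mm stem. At the end stop the bar lies square to the lid's radius, its side by an 8 mm stop peg, 30 mm high on the lid, 29 mm along the bar from the axis.
- honey: Amber bottle with red cap, 64 mm across, 150 mm high, loose bystander; origin at the centre of its underside.
- spice: Glass spice jar with black cap, 52 mm across, 100 mm high, loose bystander; origin at the centre of its underside.
- mug: White mug, 80 mm across, 90 mm high, loose bystander; origin at the centre of its underside.

How it is judged:
By the outcome, as a careful person would: the job done as asked, in the order asked, and still so for the second after the job is handed in, with the robot touching nothing.
It also fails if it takes over 58 s, if anything falls off the work surface, if the arm or the gripper's body presses on something with over 40 N, if the wrist force passes 120 N, or if a joint passes its speed limit or range.

## Working session

There is one attempt and no reset: what is moved stays moved. The work goes in short steps, Python scripts to look and compute and a tool call to move; the robot and the scene stay as the last step left them, time stands still between calls to the robot, and variables do not carry over. Pictures are saved under pics/ and viewed, at most 10 in all, crops included, and the job is handed in when it is done.

Besides the shell and the picture viewer there is one more tool, called after ">>>" as name([rows], argument=value, ...), one row to a line, values as JSON. jog_arm: Moves the arm, as the interface text tells. Its arguments: {"type":"object","properties":{"targets":{"type":"array","items":{"type":"array","items":{"type":"number"}}},"hand":{"type":"number"},"newtons":{"type":"number"}},"required":["targets"]}

```bash
mkdir -p pics; cat > h.py <<'E'
import numpy as np, cv2
from rig import env
def pts(im, mask=None):
    h,w=im["depth"].shape
    f=h/2/np.tan(np.radians(im["fovy"])/2)
    v,u=np.mgrid[:h,:w]; d=im["depth"]
    P=np.stack([(u-im["cx"])/f*d,(v-im["cy"])/f*d,d],-1)
    M=im["cam_to_world"]
    return P@M[:3,:3].T+M[:3,3]
def proj(im,p):
    M=np.linalg.inv(im["cam_to_world"]); c=M[:3,:3]@np.asarray(p)+M[:3,3]
    f=im["depth"].shape[0]/2/np.tan(np.radians(im["fovy"])/2)
    return c[0]/c[2]*f+im["cx"], c[1]/c[2]*f+im["cy"]
def save(im,n): cv2.imwrite(n,im["frame"][...,::-1])
E
python3 - <<'E'
from h import *
s=env.observe(); print(s["time_s"],s["position"],np.round(s["tool_rot"],3).tolist(),s["grip_width"])
a=[]
for n in ["top","scene"]:
    im=env.get_image(n); a.append(im["frame"]); P=pts(im)
    print(n,im["fovy"],np.round(im["cam_to_world"],3).tolist())
    for t in ["cooker","collar","tab","lock_mark","knob_a","knob_b","honey","spice","mug"]:
        for r in env.regions_of(n,t)[:2]:
            m=r["pixels"]&(im["depth"]>0); q=P[m]
            if len(q): print(t,round(r["score"],2),np.round(r["point"]),m.sum(),np.round(np.median(q,0),3),np.round(np.percentile(q,2,0),3),np.round(np.percentile(q,98,0),3))
cv2.imwrite("pics/top.png",a[0][...,::-1]);cv2.imwrite("pics/scene.png",a[1][...,::-1])
E
```

```text
0.0 [ 0.17233612 -0.52198193  0.23068048] [[0.95, 0.313, -0.0], [0.313, -0.95, 0.002], [0.0, -0.001, -1.0]] 0.08544141995137779
top 52.37933061496223 [[-0.01, -0.985, 0.175, 0.307], [-1.0, 0.01, -0.005, 0.013], [0.003, -0.175, -0.985, 1.294], [0.0, 0.0, 0.0, 1.0]]
cooker 0.68 [173. 298.] 6020 [ 0.582 -0.046  0.165] [ 0.479 -0.174  0.02 ] [0.692 0.08  0.209]
collar 0.78 [206. 308.] 1719 [ 0.564 -0.052  0.157] [ 0.45  -0.156  0.003] [0.702 0.063 0.195]
tab 0.88 [212. 289.] 1699 [ 0.559 -0.045  0.157] [ 0.451 -0.155  0.002] [0.703 0.063 0.195]
tab 0.44 [158. 277.] 171 [0.619 0.003 0.208] [ 0.591 -0.013  0.17 ] [0.649 0.022 0.213]
lock_mark 0.83 [173. 297.] 5798 [ 0.584 -0.047  0.165] [ 0.48  -0.172  0.105] [0.691 0.077 0.209]
knob_a 0.7 [158. 278.] 184 [0.617 0.003 0.208] [ 0.591 -0.015  0.166] [0.647 0.022 0.213]
knob_a 0.62 [204. 312.] 1575 [ 0.56  -0.053  0.157] [ 0.448 -0.155  0.15 ] [0.699 0.063 0.194]
knob_b 0.7 [158. 278.] 184 [0.617 0.003 0.208] [ 0.591 -0.015  0.166] [0.647 0.022 0.213]
knob_b 0.62 [204. 312.] 1575 [ 0.56  -0.053  0.157] [ 0.448 -0.155  0.15 ] [0.699 0.063 0.19
[... 936 characters left out ...]
5] [ 0.484 -0.138  0.014] [0.698 0.079 0.205]
knob_a 0.6 [198. 234.] 115 [ 0.57  -0.09   0.205] [ 0.539 -0.121  0.164] [ 0.589 -0.069  0.211]
knob_a 0.57 [214. 248.] 189 [0.622 0.009 0.202] [ 0.561 -0.049  0.163] [0.654 0.027 0.209]
knob_b 0.6 [198. 234.] 115 [ 0.57  -0.09   0.205] [ 0.539 -0.121  0.164] [ 0.589 -0.069  0.211]
knob_b 0.57 [214. 248.] 189 [0.622 0.009 0.202] [ 0.561 -0.049  0.163] [0.654 0.027 0.209]
honey 0.69 [302. 383.] 1099 [0.57  0.406 0.08 ] [ 0.525  0.367 -0.001] [0.584 0.431 0.149]
spice 0.71 [184. 215.] 407 [ 0.397 -0.303  0.066] [ 0.365 -0.336  0.002] [ 0.567 -0.148  0.156]
mug 0.71 [206. 150.] 772 [ 0.605 -0.392  0.058] [ 0.558 -0.448  0.004] [ 0.635 -0.368  0.09 ]
```

```bash
python3 - <<'E'
from h import *
from scipy.optimize import least_squares
im=env.get_image("top"); P=pts(im); d=im["depth"]>0
roi=d&(np.hypot(P[...,0]-.584,P[...,1]+.046)<.2)
# ring outer edge: points at z .15-.162 and outside
q=P[roi&(P[...,2]>.151)&(P[...,2]<.161)][:,:2]
c=np.array([.584,-.046])
for _ in range(8):
    a=np.arctan2(q[:,1]-c[1],q[:,0]-c[0]); r=np.hypot(*(q-c).T)
    b=((a+np.pi)/(2*np.pi)*48).astype(int); E=np.array([np.sort(q[b==k][:,:],0)[0]*0+q[b==k][np.argsort(r[b==k])[int(.95*(b==k).sum())-1]] for k in range(48) if (b==k).sum()>6])
    s=least_squares(lambda p:np.hypot(E[:,0]-p[0],E[:,1]-p[1])-p[2],[*c,.115],loss="soft_l1",f_scale=.003); c=s.x[:2]
print("center",s.x, len(E))
hi=roi&(P[...,2]>.172)
n,l,st,ce=cv2.connectedComponentsWithStats(hi.astype(np.uint8))
for k in range(1,n):
    m=l==k
    if m.sum()<8: continue
    Q=P[m]; Q2=Q[Q[:,2]>np.percentile(Q[:,2],95)-.008]
    (cx,cy),(w,h),an=cv2.minAreaRect(Q2[:,:2].astype(np.float32)*1000)
    u,sv,vt=np.linalg.svd(Q2[:,:2]-Q2[:,:2].mean(0)); 
    dd=np.array([cx,cy])/1000-c
    print(k,m.sum(),np.round(np.percentile(Q[:,2],95),3),"rect",round(cx),round(cy),round(w),round(h),"dir",np.degrees(np.arctan2(vt[0,1],vt[0,0])).round(1),"r",np.hypot(*dd).round(4),"ang",np.degrees(np.arctan2(dd[1],dd[0])).round(1))
u,v=proj(im,[*c,.166]); u,v=int(u),int(v); print(u,v)
cr=im["frame"][v-75:v+75,u-95:u+95]
cv2.imwrite("pics/c.png",cv2.resize(cr,None,fx=4,fy=4,interpolation=cv2.INTER_CUBIC)[...,::-1])
E
```

```text
center [ 0.59026568 -0.04647709  0.11355692] 48
2 182 0.212 rect 622 4 67 23 dir -150.3 r 0.0593 ang 58.1
6 15 0.198 rect 602 30 5 7 dir -176.0 r 0.0773 ang 81.0
8 56 0.183 rect 591 -46 21 19 dir -163.8 r 0.0005 ang 14.6
9 200 0.212 rect 561 -98 68 23 dir -134.7 r 0.0596 ang -119.8
10 15 0.198 rect 579 -123 7 7 dir -178.2 r 0.0768 ang -98.3
19 65 0.199 rect 455 -77 32 12 dir -169.3 r 0.1385 ang -167.3
296 171
```

View pics/c.png

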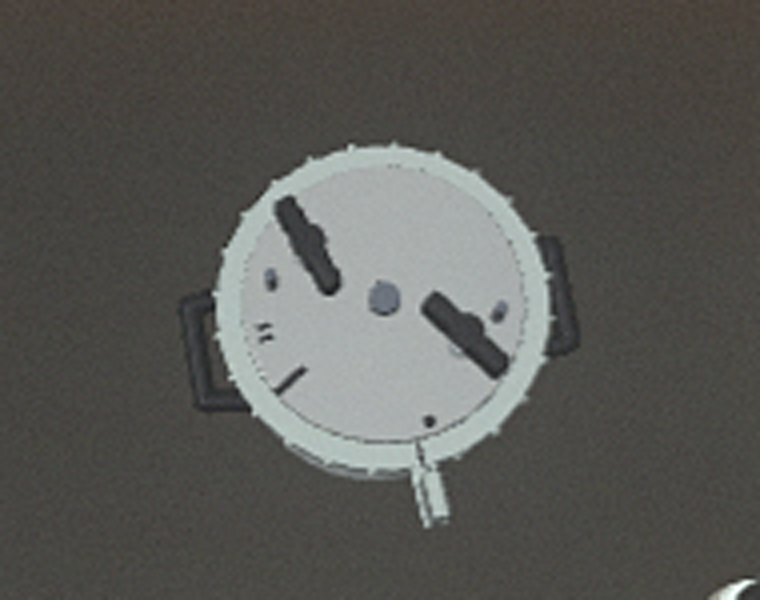

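View pics/scene.png

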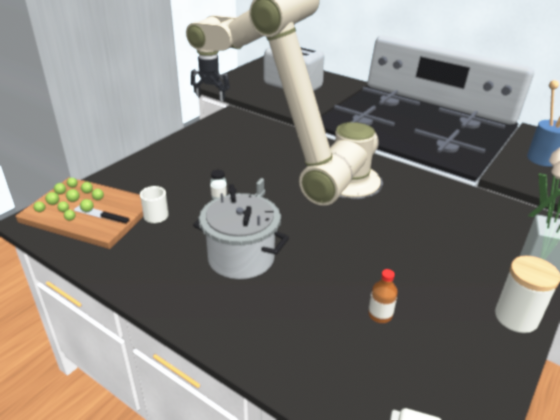

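The top crop (4x) shows the tab at about (430,495), the locked bar at (290,380), the lift-off pair at (263,335) and the open stud at (430,420). The knobs are at (310,245) and (470,335), with their pegs at (270,280) and (498,312). The scene view shows the bystanders are well clear of the cooker. From these I get a centre of about (0.5915, -0.047) and a yaw of about 9.4°. The tab sits at about 192.7° world, and its target is about 130.4°.

Next I move above the tab.

>>> jog_arm([
  [40.9, -33.3, 0, 0, 0, 5.5],
  [40.9, -33.3, 0, 0, 0, 5.5],
  [40.9, -33.3, 0, 0, 0, 5.5],
  [40.9, -33.3, 0, 0, 0, 5.5],
  [40.9, -33.3, 0, 0, 0, 5.5],
  [40.9, -33.3, 0, 0, 0, 5.5],
  [40.9, -33.3, 0, 0, 0, 5.5],
  [40.9, -33.3, 0, 0, 0, 5.5],
], hand=0.6, newtons=30)

```text
time_s: 1.72
position: [0.3525, -0.2396, 0.2316]
tool_rot: [[0.975, 0.221, 0.0], [0.221, -0.975, -0.0], [0.0, 0.001, -1.0]]
ft_force: [1.2, 0.1, -1.1]
grip_width: 0.051
gripper_force: 0.0
```

>>> jog_arm([
  [3.5, -3.4, 0, 0, 0, 0],
  [6.9, -6.8, 0, 0, 0, 0],
  [10.3, -10.2, 0, 0, 0, 0],
  [13.7, -13.6, 0, 0, 0, 0],
  [13.7, -13.6, 0, 0, 0, 0],
  [13.7, -13.6, 0.5, 0, 0, 0],
])

```text
time_s: 2.22
position: [0.4574, -0.075, 0.227]
tool_rot: [[0.974, 0.226, 0.002], [0.226, -0.974, 0.0], [0.002, 0.0, -1.0]]
ft_force: [-0.7, -0.5, 0.0]
grip_width: 0.0513
gripper_force: 0.0
```

```bash
python3 - <<'E'
from h import *
im=env.get_image("wrist"); save(im,"pics/w1.png"); s=env.observe(); print(s["position"],s["tool_rot"],im["fovy"],im["cx"],im["cy"],np.round(im["cam_to_world"],4).tolist())
E
```

```text
[ 0.45594566 -0.0765799   0.22551023] [[ 9.74368696e-01  2.24956386e-01 -5.17433422e-04]
 [ 2.24956567e-01 -9.74368739e-01  3.22186941e-04]
 [-4.31692940e-04 -4.30328916e-04 -9.99999814e-01]] 65.70646984690485 275.8126697446836 213.65482532282715 [[0.2262, -0.9408, -0.2525, 0.5198], [-0.9741, -0.2182, -0.0598, -0.0601], [0.0012, 0.2595, -0.9657, 0.3702], [0.0, 0.0, 0.0, 1.0]]
```

View pics/w1.png

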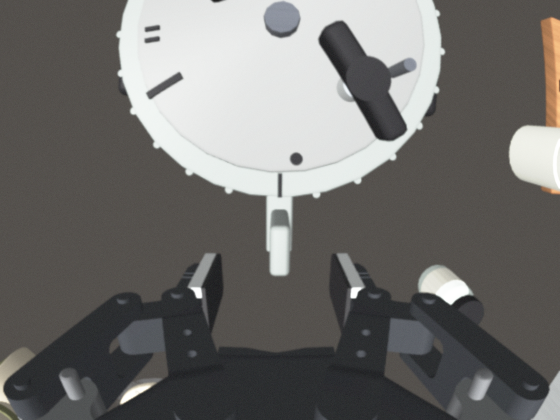

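The wrist view shows the tab at (280,240) centred between the fingers, the locked bar at (165,85), the lift-off pair at (152,35), the stud at (296,158) and the vent at (282,18). I'll lower over the tab and grip it, and refine the angles from this picture.

>>> jog_arm([
  [0, 0, 2.5, 0, 0, 0],
  [0, 0, 5, 0, 0, 0],
  [0, 0, 6.0, 0, 0, 0],
  [0, 0, 6.0, 0, 0, 0],
])

```text
time_s: 2.6
position: [0.4539, -0.079, 0.1643]
tool_rot: [[0.976, 0.22, -0.005], [0.22, -0.976, 0.002], [-0.004, -0.003, -1.0]]
ft_force: [-0.2, 0.1, -0.5]
grip_width: 0.0513
gripper_force: 0.0
```

```bash
cat >> h.py <<'E'
def wray(im,u,v,z):
    """fisheye pixel -> world point on plane z"""
    f=210/np.tan(np.radians(im["fovy"])/2)
    x,y=u-im["cx"],v-im["cy"]; r=np.hypot(x,y); t=r/f
    d=np.array([x/r*np.sin(t),y/r*np.sin(t),np.cos(t)]); M=im["cam_to_world"]; d=M[:3,:3]@d
    return M[:3,3]+d*(z-M[2,3])/d[2]
def mark(im,fr,box,z):
    """centroid of dark pixels in box (u0,v0,u1,v1)"""
    u0,v0,u1,v1=box; g=fr[v0:v1,u0:u1].mean(-1); w=np.clip(np.median(g)*.75-g,0,None)
    vv,uu=np.mgrid[v0:v1,u0:u1]; return wray(im,(uu*w).sum()/w.sum(),(vv*w).sum()/w.sum(),z)
def ang(p,c): d=p[:2]-c[:2]; return np.degrees(np.arctan2(d[1],d[0]))%360,np.hypot(*d)
E
python3 - <<'E'
from h import *
fr=cv2.imread("pics/w1.png")[...,::-1].astype(float)
im=dict(fovy=65.70646984690485,cx=275.8126697446836,cy=213.65482532282715,cam_to_world=np.array([[0.2262, -0.9408, -0.2525, 0.5198], [-0.9741, -0.2182, -0.0598, -0.0601], [0.0012, 0.2595, -0.9657, 0.3702], [0,0,0,1.0]]))
L=mark(im,fr,(143,66,187,104),.168); S=mark(im,fr,(286,148,306,169),.168)
V=wray(im,282,16,.18)
T=wray(im,279.5,272,.195)
print("lock",L,"stud",S,"vent",V,"tab end",T)
# centre from lock,stud: radius of lock 84, angle gap 69 deg
for c in (np.array([.5915,-.047]),V[:2]):
    print(c,[ang(p,c) for p in (L,S,T)])
print(env.observe()["ft_force"])
E
```

```text
lock [0.53333475 0.0154682  0.168     ] stud [ 0.50440834 -0.07674713  0.168     ] vent [ 0.58733619 -0.04835176  0.18      ] tab end [ 0.43959316 -0.08118268  0.195     ]
[ 0.5915 -0.047 ] [(np.float64(132.95714598523347), np.float64(0.08535498027272445)), (np.float64(198.85817849127778), np.float64(0.09203177913506838)), (np.float64(192.6816891998429), np.float64(0.1557053110880715))]
[ 0.58733619 -0.04835176] [(np.float64(130.23632194074392), np.float64(0.08360109720800946)), (np.float64(198.90174636739675), np.float64(0.08765457497117303)), (np.float64(192.52848581946043), np.float64(0.15134686031869063))]
[-0.18664676  0.13241702 -0.54877597]
```

>>> jog_arm([
  [0, 0, 0, 0, 0, 0],
  [0, 0, 0, 0, 0, 0],
  [0, 0, 0, 0, 0, 0],
  [0, 0, 0, 0, 0, 0],
  [0, 0, 0, 0, 0, 0],
  [0, 0, 0, 0, 0, 0],
], hand=0, newtons=30)

```text
time_s: 3.1
position: [0.4557, -0.0788, 0.1674]
tool_rot: [[0.975, 0.221, 0.002], [0.221, -0.975, -0.001], [0.001, 0.002, -1.0]]
ft_force: [-2.1, -1.1, 6.4]
grip_width: 0.0112
gripper_force: 33.6
```

```bash
python3 - <<'E'
from h import *
s=env.observe(); c=np.array([.590,-.0475]); p=s["position"]; R=s["tool_rot"]; print(p,s["ft_force"],s["gripper_force"],s["grip_width"])
a,r=ang(p,c); print("tcp angle",a,r,"toolx yaw",np.degrees(np.arctan2(R[1,0],R[0,0])))
def row(d):  # arc by d deg clockwise
    t=np.radians(-d); Q=np.array([[np.cos(t),-np.sin(t)],[np.sin(t),np.cos(t)]])
    n=c+Q@(p[:2]-c); v=R.T@np.r_[n-p[:2],0]*100; return [round(v[0],2),round(v[1],2),0,0,0,d]
print([row(d) for d in (4,8,12,16,20,24,28,32)])
E
```

```text
[ 0.45569602 -0.0788253   0.16736194] [-2.05574822 -1.13494563  6.44287286] 33.58814477920532 0.01115998420412384
tcp angle 193.1290459831044 0.1379087896955052 toolx yaw 12.78956608915596
[[np.float64(0.03), np.float64(-0.96), 0, 0, 0, 4], [np.float64(0.12), np.float64(-1.92), 0, 0, 0, 8], [np.float64(0.28), np.float64(-2.87), 0, 0, 0, 12], [np.float64(0.51), np.float64(-3.8), 0, 0, 0, 16], [np.float64(0.8), np.float64(-4.72), 0, 0, 0, 20], [np.float64(1.16), np.float64(-5.62), 0, 0, 0, 24], [np.float64(1.58), np.float64(-6.48), 0, 0, 0, 28], [np.float64(2.05), np.float64(-7.32), 0, 0, 0, 32]]
```

>>> jog_arm([
  [0.03, -0.96, -0.1, 0, 0, 4],
  [0.12, -1.92, -0.1, 0, 0, 8],
  [0.28, -2.87, -0.1, 0, 0, 12],
  [0.51, -3.8, -0.1, 0, 0, 16],
  [0.8, -4.72, -0.1, 0, 0, 20],
  [1.16, -5.62, -0.1, 0, 0, 24],
  [1.58, -6.48, -0.1, 0, 0, 28],
  [2.05, -7.32, -0.1, 0, 0, 32],
])

```text
time_s: 3.77
position: [0.4597, -0.0028, 0.1674]
tool_rot: [[0.943, -0.332, 0.001], [-0.332, -0.943, -0.002], [0.001, 0.001, -1.0]]
ft_force: [3.4, -5.5, -5.1]
grip_width: 0.0109
gripper_force: 31.9
```

```bash
python3 - <<'E'
from h import *
im=env.get_image("wrist"); s=env.observe(); c=np.array([.590,-.0475]); p=s["position"]; R=s["tool_rot"]; print(p,s["ft_force"],s["wrist_torque"],s["gripper_force"],s["grip_width"])
a,r=ang(p,c); print("tcp angle",a,r,"toolx yaw",np.degrees(np.arctan2(R[1,0],R[0,0])))
save(im,"pics/w2.png")
E
```

```text
[ 0.4600567  -0.00162189  0.16740721] [ 4.40952347  2.70381069 -3.52164363] [ 0.32129136 -0.68505696 -0.10518882] 31.92938983440399 0.011286528172955708
tcp angle 160.55378415315548 0.1378044362285528 toolx yaw -19.619863045717228
```

>>> jog_arm([
  [0.03, -0.96, 0, 0, 0, 4],
  [0.12, -1.92, 0, 0, 0, 8],
  [0.28, -2.87, 0, 0, 0, 12],
  [0.51, -3.8, 0, 0, 0, 16],
  [0.8, -4.72, 0, 0, 0, 20],
  [1.16, -5.62, 0, 0, 0, 24],
  [1.58, -6.48, 0, 0, 0, 28],
  [1.58, -6.48, 0, 0, 0, 28],
])

```text
time_s: 4.48
position: [0.4966, 0.0535, 0.1674]
tool_rot: [[0.679, -0.735, 0.001], [-0.735, -0.679, -0.001], [0.001, -0.001, -1.0]]
ft_force: [3.4, -2.1, -3.1]
grip_width: 0.0117
gripper_force: 32.1
```

```bash
python3 - <<'E'
from h import *
im=env.get_image("wrist"); s=env.observe(); c=np.array([.590,-.0475]); p=s["position"]; R=s["tool_rot"]; print(p,s["ft_force"],s["gripper_force"],s["grip_width"])
a,r=ang(p,c); print("tcp angle",a,r,"toolx yaw",np.degrees(np.arctan2(R[1,0],R[0,0])))
save(im,"pics/w3.png"); np.save("w3.npy",im["cam_to_world"])
E
```

```text
[0.49627536 0.05321947 0.16743232] [ 4.15889304 -1.88238257 -3.67626701] 32.11417615413666 0.011247680759432334
tcp angle 132.93976184247825 0.13758168672795462 toolx yaw -47.09081073490222
```

View pics/w3.png

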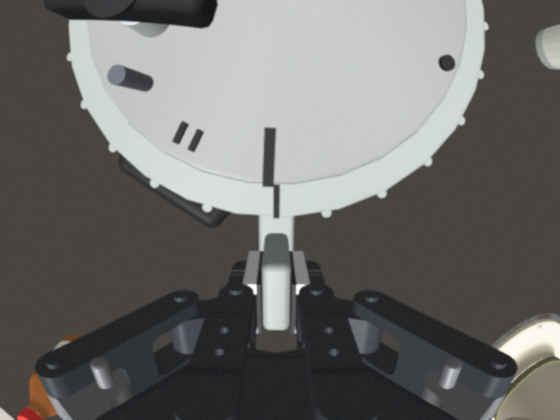

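The wrist view shows the locked bar running from (270,128) to (268,185), with the collar's own line at (276,200), slightly short of it. I'll measure the angle still to go.

```bash
python3 - <<'E'
from h import *
fr=cv2.imread("pics/w3.png")[...,::-1].astype(float)
im=dict(fovy=65.70646984690485,cx=275.8126697446836,cy=213.65482532282715,cam_to_world=np.load("w3.npy"))
M=mark(im,fr,(255,120,285,184),.168)
M1=mark(im,fr,(255,130,285,145),.168);M2=mark(im,fr,(255,165,285,182),.168)
S=mark(im,fr,(436,52,458,74),.168)
L1=mark(im,fr,(268,189,285,200),.157);L2=mark(im,fr,(268,202,285,213),.157)
T=wray(im,275.5,315,.195)
# centre from lock mark (r 84) & bar gap to stud of 69 deg, r_stud unknown -> several candidates
print(M,S)
d=(M1-M2)[:2]; d/=np.linalg.norm(d); cm=M[:2]+.084*d; print("centre by bar",cm,"bar dir",ang(M2,M1))
print("line dir",ang(L2,L1))
for c in (np.array([.590,-.0475]),np.array([.588,-.0485]),np.array([.5915,-.047])):
    print(c,[tuple(np.round(ang(p,c),4)) for p in (M,S,L1,L2,T)])
E
```

```text
[0.53371567 0.01596317 0.168     ] [ 0.5046072 -0.0763088  0.168    ]
centre by bar [ 0.58807004 -0.04808058] bar dir (np.float64(130.32149689915124), np.float64(0.015918107940146285))
line dir (np.float64(132.1259603669216), np.float64(0.006446801150954263))
[ 0.59   -0.0475] [(np.float64(131.5692), np.float64(0.0848)), (np.float64(198.6428), np.float64(0.0901)), (np.float64(133.589), np.float64(0.1043)), (np.float64(133.5038), np.float64(0.1107)), (np.float64(133.2399), np.float64(0.1476))]
[ 0.588  -0.0485] [(np.float64(130.1007), np.float64(0.0843)), (np.float64(198.4419), np.float64(0.0879)), (np.float64(132.407), np.float64(0.1037)), (np.float64(132.3905), np.float64(0.1101)), (np.float64(132.4048), np.float64(0.147))]
[ 0.5915 -0.047 ] [(np.float64(132.5441), np.float64(0.0855)), (np.float64(198.6392), np.float64(0.0917)), (np.float64(134.3702), np.float64(0.105)), (np.float64(134.2404), np.float64(0.1114)), (np.float64(133.7945), np.float64(0.1483))]
```

>>> jog_arm([
  [0.0, -0.27, 0, 0, 0, 1.1],
  [0.01, -0.53, 0, 0, 0, 2.2],
  [0.01, -0.53, 0, 0, 0, 2.2],
  [0.01, -0.53, 0, 0, 0, 2.2],
])

```text
time_s: 4.87
position: [0.4996, 0.0562, 0.1674]
tool_rot: [[0.652, -0.758, 0.001], [-0.758, -0.652, -0.001], [0.001, -0.0, -1.0]]
ft_force: [3.3, -3.8, -3.2]
grip_width: 0.0112
gripper_force: 32.0
```

```bash
cat >> h.py <<'E'
def check(im,fr):
    M=mark(im,fr,(255,120,290,182),.168); L=mark(im,fr,(268,189,290,212),.157); c=np.array([.588,-.0485])
    return M,L,ang(M,c),ang(L,c)
E
python3 - <<'E'
from h import *
im=env.get_image("wrist"); s=env.observe(); R=s["tool_rot"]; print(s["position"],s["ft_force"],"yaw",np.degrees(np.arctan2(R[1,0],R[0,0])))
save(im,"pics/w4.png"); print(check(im,im["frame"].astype(float)))
cv2.imwrite("pics/w4c.png",cv2.resize(im["frame"][110:270,180:380],None,fx=3,fy=3)[...,::-1])
E
```

```text
[0.49959531 0.05615949 0.16740666] [ 3.21920073 -4.01782994 -3.00051495] yaw -49.300360307581414
(array([0.53405842, 0.015566  , 0.168     ]), array([0.51840411, 0.0322912 , 0.157     ]), (np.float64(130.09633352257802), np.float64(0.08375050368251832)), (np.float64(130.7425662540422), np.float64(0.10663398014957233)))
```

View pics/w4c.png

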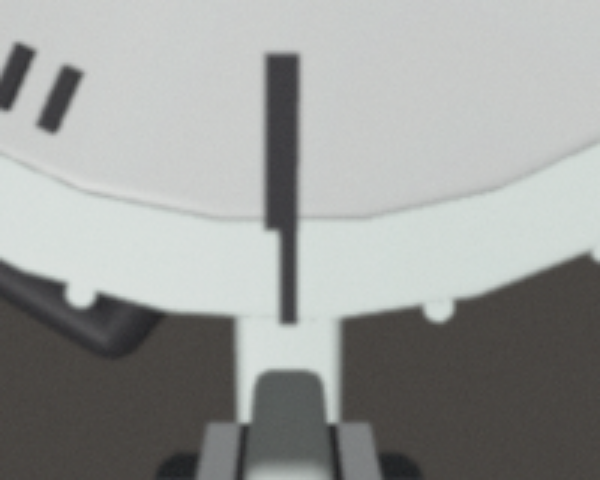

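The crop shows the collar's line (288,280) overlapping the locked bar (282,140), about 0.5° short. I'll make a small correction, then release and lift.

>>> jog_arm([
  [0, -0.13, 0, 0, 0, 0.6],
  [0, -0.13, 0, 0, 0, 0.6],
])

```text
time_s: 5.08
position: [0.5005, 0.0569, 0.1674]
tool_rot: [[0.644, -0.765, 0.0], [-0.765, -0.644, -0.001], [0.001, 0.0, -1.0]]
ft_force: [2.3, -4.7, -2.8]
grip_width: 0.0114
gripper_force: 32.1
```

>>> jog_arm([
  [0, 0, 0, 0, 0, 0],
  [0, 0, 0, 0, 0, 0],
  [0, 0, 0, 0, 0, 0],
  [0, 0, -3, 0, 0, 0],
  [0, 0, -6.5, 0, 0, 0],
  [0, 0, -6.5, 0, 0, 0],
  [0, 0, -6.5, 0, 0, 0],
], hand=0.4)

```text
time_s: 5.67
position: [0.5009, 0.0579, 0.2339]
tool_rot: [[0.643, -0.766, 0.004], [-0.766, -0.643, -0.0], [0.003, -0.003, -1.0]]
ft_force: [0.9, -1.0, -1.5]
grip_width: 0.034
gripper_force: 0.0
```

```bash
python3 - <<'E'
from h import *
im=env.get_image("wrist"); s=env.observe(); R=s["tool_rot"]; print(s["position"],s["ft_force"],s["grip_width"],"yaw",np.degrees(np.arctan2(R[1,0],R[0,0])))
save(im,"pics/w5.png"); np.save("w5.npy",im["cam_to_world"])
E
```

```text
[0.50023821 0.05790786 0.23244925] [-0.07348559 -0.17232754  0.03311908] 0.03451603477471472 yaw -49.99860934621814
```

View pics/w5.png

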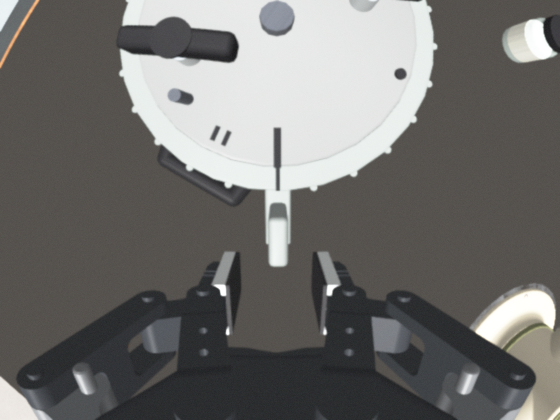

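The bar (277,145) and the collar's line (278,180) now coincide, and the tab is free. Next is knob A.

```bash
python3 - <<'E'
from h import *
fr=cv2.imread("pics/w5.png")[...,::-1].astype(float)
im=dict(fovy=65.70646984690485,cx=275.8126697446836,cy=213.65482532282715,cam_to_world=np.load("w5.npy"))
A=wray(im,173,35,.21);e1=wray(im,120,38,.208);e2=wray(im,237,46,.208)
print("hub",A,"bar ends",e1,e2,(e1+e2)/2,"dir",ang(e1,e2))
V=wray(im,277,17,.18);print(V)
E
```

```text
hub [0.61696149 0.00199969 0.21      ] bar ends [0.64439584 0.02044874 0.208     ] [ 0.58535012 -0.01353332  0.208     ] [0.61487298 0.00345771 0.208     ] dir (np.float64(29.921339447370585), np.float64(0.06812618394666842))
[ 0.5862935  -0.04682849  0.18      ]
```

>>> jog_arm([
  [3, -1.4, 0, 0, 0, -7],
  [6, -2.8, 0, 0, 0, -14],
  [9, -4.3, 0, 0, 0, -21],
  [11.9, -5.7, 0, 0, 0, -28],
  [11.9, -5.7, 0, 0, 0, -35],
  [11.9, -5.7, 0, 0, 0, -42],
  [11.9, -5.7, 0, 0, 0, -49],
  [11.9, -5.7, 0, 0, 0, -56],
])

```text
time_s: 6.38
position: [0.6202, 0.0032, 0.2304]
tool_rot: [[0.994, 0.11, -0.003], [0.11, -0.994, 0.001], [-0.003, -0.001, -1.0]]
ft_force: [-0.2, 0.9, -0.5]
grip_width: 0.0341
gripper_force: 0.0
```

>>> jog_arm([
  [0, 0, 0, 0, 0, -7],
  [0, 0, 0, 0, 0, -14],
  [0, 0, 0, 0, 0, -21],
  [0, 0, 0, 0, 0, -23.5],
  [0, 0, 0, 0, 0, -23.5],
])

```text
time_s: 6.8
position: [0.6201, 0.0033, 0.2307]
tool_rot: [[0.87, 0.494, -0.003], [0.494, -0.87, 0.001], [-0.002, -0.002, -1.0]]
ft_force: [-0.1, -0.2, 0.2]
grip_width: 0.0341
gripper_force: 0.0
```

```bash
python3 - <<'E'
from h import *
im=env.get_image("wrist"); s=env.observe(); R=s["tool_rot"]; print(s["position"],s["ft_force"],s["grip_width"],"yaw",np.degrees(np.arctan2(R[1,0],R[0,0])),s["q"])
save(im,"pics/w6.png"); np.save("w6.npy",im["cam_to_world"])
E
```

```text
[0.62018326 0.00329252 0.23097377] [ 0.35140558  0.305228   -0.93111013] 0.03413530736701651 yaw 29.415139907113513 [-1.06201733e+01  2.91016874e+01  6.21967018e+01  7.63277987e-03
  8.88456944e+01  4.99646141e+01]
```

View pics/w6.png

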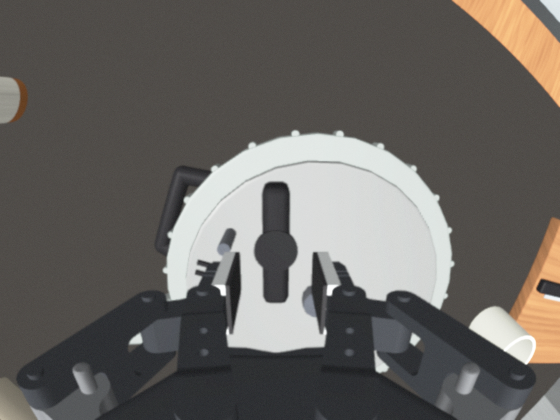

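The wrist view shows knob A's bar running from (276,185) to (276,300) midway between the pads, with its hub at (276,250). The peg is at (227,240) and the vent at (318,300). I'll lower to just above the peg top and grip.

```bash
python3 - <<'E'
from h import *
im=dict(fovy=65.70646984690485,cx=275.8126697446836,cy=213.65482532282715,cam_to_world=np.load("w6.npy"))
for u,v in((276,250),(276,183),(275,301)): print(wray(im,u,v,.208))
E
```

```text
[0.61889287 0.00338119 0.208     ]
[0.65109787 0.02168353 0.208     ]
[ 0.5904366  -0.01211964  0.208     ]
```

>>> jog_arm([
  [0, 0, 1.5, 0, 0, 0],
  [0, 0, 3.0, 0, 0, 0],
  [0, 0, 3.2, 0, 0, 0],
  [0, 0, 3.2, 0, 0, 0],
])

```text
time_s: 7.18
position: [0.6201, 0.0033, 0.1991]
tool_rot: [[0.871, 0.491, -0.003], [0.491, -0.871, 0.001], [-0.002, -0.002, -1.0]]
ft_force: [0.6, -0.2, 0.5]
grip_width: 0.0341
gripper_force: 0.0
```

>>> jog_arm([
  [0, 0, 0, 0, 0, 0],
  [0, 0, 0, 0, 0, 0],
  [0, 0, 0, 0, 0, 0],
  [0, 0, 0, 0, 0, 0],
], hand=0, newtons=50)

```text
time_s: 7.52
position: [0.6206, 0.0037, 0.2013]
tool_rot: [[0.871, 0.492, 0.001], [0.492, -0.871, 0.001], [0.001, -0.0, -1.0]]
ft_force: [-2.5, 4.4, 4.2]
grip_width: 0.0132
gripper_force: 50.7
```

>>> jog_arm([
  [0, 0, 0, 0, 0, 5],
  [0, 0, 0, 0, 0, 11],
  [0, 0, 0, 0, 0, 17],
  [0, 0, 0, 0, 0, 23],
  [0, 0, 0, 0, 0, 29],
  [0, 0, 0, 0, 0, 35],
  [0, 0, 0, 0, 0, 41],
  [0, 0, 0, 0, 0, 47],
])

```text
time_s: 8.18
position: [0.6205, 0.0036, 0.2013]
tool_rot: [[0.952, -0.306, 0.001], [-0.306, -0.952, 0.0], [0.001, -0.0, -1.0]]
ft_force: [-3.7, 4.0, 5.2]
grip_width: 0.0133
gripper_force: 50.7
```

>>> jog_arm([
  [0, 0, 0, 0, 0, 4],
  [0, 0, 0, 0, 0, 8],
  [0, 0, 0, 0, 0, 11],
  [0, 0, 0, 0, 0, 12],
  [0, 0, 0, 0, 0, 13],
  [0, 0, 0, 0, 0, 14],
  [0, 0, 0, 0, 0, 14],
])

```text
time_s: 8.77
position: [0.6205, 0.0035, 0.2012]
tool_rot: [[0.852, -0.523, 0.001], [-0.523, -0.852, 0.0], [0.001, -0.001, -1.0]]
ft_force: [-3.1, 3.4, 6.0]
grip_width: 0.013
gripper_force: 50.9
```

```bash
python3 - <<'E'
from h import *
s=env.observe(); R=s["tool_rot"]; print(s["position"],s["ft_force"],s["wrist_torque"],s["grip_width"],"yaw",np.degrees(np.arctan2(R[1,0],R[0,0])),s["q"])
E
```

```text
[0.62054106 0.00348076 0.20124687] [-3.0791572   3.40930477  6.03080023] [0.54514041 0.62655609 0.16033736] 0.012999590796848266 yaw -31.516689690991143 [-1.06001866e+01  3.01401338e+01  6.53073186e+01  1.62532660e-02
  8.45110209e+01  1.10914946e+02]
```

>>> jog_arm([
  [0, 0, 0, 0, 0, 1],
  [0, 0, 0, 0, 0, 2],
  [0, 0, 0, 0, 0, 3],
  [0, 0, 0, 0, 0, 4],
  [0, 0, 0, 0, 0, 4],
])

```text
time_s: 9.18
position: [0.6205, 0.0035, 0.2013]
tool_rot: [[0.815, -0.579, 0.001], [-0.579, -0.815, -0.0], [0.001, -0.0, -1.0]]
ft_force: [-3.5, 2.9, 5.5]
grip_width: 0.0135
gripper_force: 56.7
```

```bash
python3 - <<'E'
from h import *
s=env.observe(); R=s["tool_rot"]; print(s["position"],s["ft_force"],s["wrist_torque"],s["grip_width"],"yaw",np.degrees(np.arctan2(R[1,0],R[0,0])),s["q"])
E
```

```text
[0.62053325 0.00351045 0.20128933] [-3.50768454  2.88128871  5.47288129] [0.42830218 0.64823663 1.15571887] 0.013463596857544037 yaw -35.40992899973427 [-1.05885133e+01  3.01369841e+01  6.53058043e+01 -5.29335238e-03
  8.45100569e+01  1.14821914e+02]
```

Knob A is at its stop: the wrist torque rose from 0.16 to 1.16 N m. I'll release, lift and go to knob B.

>>> jog_arm([
  [0, 0, 0, 0, 0, 0],
  [0, 0, 0, 0, 0, 0],
  [0, 0, 0, 0, 0, 0],
  [0, 0, -2, 0, 0, 0],
  [0, 0, -4, 0, 0, 0],
  [0, 0, -4, 0, 0, 0],
], hand=0.4)

```text
time_s: 9.68
position: [0.6219, 0.0028, 0.2441]
tool_rot: [[0.814, -0.581, 0.007], [-0.581, -0.814, -0.001], [0.006, -0.003, -1.0]]
ft_force: [0.8, 0.1, 0.8]
grip_width: 0.0336
gripper_force: 0.0
```

>>> jog_arm([
  [0.2, 3, 0, 0, 0, -7],
  [0.4, 6, 0, 0, 0, -14],
  [0.7, 9, 0, 0, 0, -21],
  [0.9, 11.9, 0, 0, 0, -28],
  [0.9, 11.9, 0, 0, 0, -35],
  [0.9, 11.9, 0, 0, 0, -42],
  [0.9, 11.9, 0, 0, 0, -49],
  [0.9, 11.9, 0, 0, 0, -56],
])

```text
time_s: 10.35
position: [0.5586, -0.0993, 0.2398]
tool_rot: [[0.935, 0.355, -0.0], [0.355, -0.935, -0.0], [-0.0, -0.0, -1.0]]
ft_force: [-0.6, 0.5, -0.2]
grip_width: 0.0339
gripper_force: 0.0
```

>>> jog_arm([
  [0, 0, 0, 0, 0, -7],
  [0, 0, 0, 0, 0, -14],
  [0, 0, 0, 0, 0, -21],
  [0, 0, 0, 0, 0, -24.5],
  [0, 0, 0, 0, 0, -24.5],
])

```text
time_s: 10.77
position: [0.5587, -0.0991, 0.2398]
tool_rot: [[0.706, 0.708, -0.001], [0.708, -0.706, 0.0], [-0.0, -0.0, -1.0]]
ft_force: [-1.2, -0.3, 0.5]
grip_width: 0.0339
gripper_force: 0.0
```

```bash
python3 - <<'E'
from h import *
im=env.get_image("wrist"); s=env.observe(); R=s["tool_rot"]; print(s["position"],s["ft_force"],s["grip_width"],"yaw",np.degrees(np.arctan2(R[1,0],R[0,0])))
save(im,"pics/w7.png"); np.save("w7.npy",im["cam_to_world"])
E
```

```text
[ 0.55868153 -0.09901812  0.23987033] [-0.43929525  0.21655606  0.78969724] 0.03444979048074497 yaw 44.871142279435965
```

View pics/w7.png

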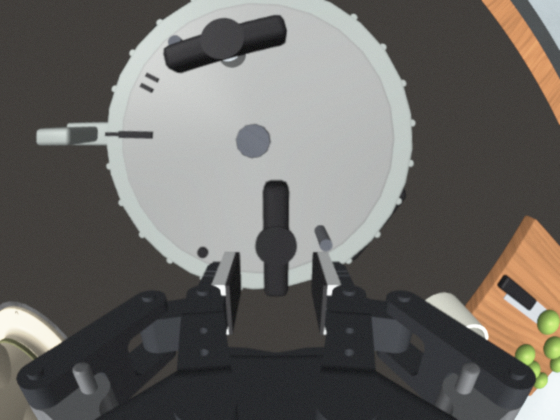

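Knob B's bar (276,240) is centred between the pads. Knob A lies against its peg (175,45), and the collar's line still runs straight into the locked bar (130,134). I'll lower and grip knob B.

>>> jog_arm([
  [0, 0, 2, 0, 0, 0],
  [0, 0, 3.8, 0, 0, 0],
  [0, 0, 4.1, 0, 0, 0],
  [0, 0, 4.1, 0, 0, 0],
])

```text
time_s: 11.15
position: [0.5584, -0.0988, 0.1984]
tool_rot: [[0.709, 0.705, -0.002], [0.705, -0.709, 0.001], [-0.001, -0.002, -1.0]]
ft_force: [0.1, 0.1, 1.2]
grip_width: 0.0341
gripper_force: 0.0
```

>>> jog_arm([
  [0, 0, 0, 0, 0, 0],
  [0, 0, 0, 0, 0, 0],
  [0, 0, 0, 0, 0, 0],
  [0, 0, 0, 0, 0, 0],
], hand=0, newtons=50)

```text
time_s: 11.48
position: [0.5589, -0.0988, 0.2006]
tool_rot: [[0.708, 0.707, 0.001], [0.707, -0.708, -0.0], [0.001, 0.001, -1.0]]
ft_force: [-2.5, 2.2, 6.0]
grip_width: 0.0129
gripper_force: 51.1
```

>>> jog_arm([
  [0, 0, 0, 0, 0, 5],
  [0, 0, 0, 0, 0, 11],
  [0, 0, 0, 0, 0, 17],
  [0, 0, 0, 0, 0, 23],
  [0, 0, 0, 0, 0, 29],
  [0, 0, 0, 0, 0, 35],
  [0, 0, 0, 0, 0, 41],
  [0, 0, 0, 0, 0, 47],
])

```text
time_s: 12.15
position: [0.559, -0.0992, 0.2006]
tool_rot: [[0.999, -0.041, 0.002], [-0.041, -0.999, -0.001], [0.002, 0.001, -1.0]]
ft_force: [-2.5, -0.4, 5.1]
grip_width: 0.0128
gripper_force: 51.1
```

>>> jog_arm([
  [0, 0, 0, 0, 0, 5],
  [0, 0, 0, 0, 0, 10],
  [0, 0, 0, 0, 0, 15],
  [0, 0, 0, 0, 0, 20],
  [0, 0, 0, 0, 0, 24],
  [0, 0, 0, 0, 0, 27],
  [0, 0, 0, 0, 0, 28],
  [0, 0, 0, 0, 0, 28],
])

```text
time_s: 12.82
position: [0.559, -0.0994, 0.2006]
tool_rot: [[0.865, -0.502, 0.002], [-0.502, -0.865, -0.002], [0.002, 0.001, -1.0]]
ft_force: [-2.9, -0.4, 6.1]
grip_width: 0.013
gripper_force: 51.0
```

```bash
python3 - <<'E'
from h import *
s=env.observe(); R=s["tool_rot"]; print(s["position"],s["ft_force"],s["wrist_torque"],s["grip_width"],"yaw",np.degrees(np.arctan2(R[1,0],R[0,0])),s["q"])
E
```

```text
[ 0.55896802 -0.09939526  0.20059423] [-2.87014743 -0.36956571  6.0820729 ] [-0.14725136  0.49648383  0.06692698] 0.01301657964868131 yaw -30.10906862524961 [-2.20011122e+01  2.48666260e+01  7.46029673e+01 -5.72715355e-02
  8.04036338e+01  9.81174858e+01]
```

>>> jog_arm([
  [0, 0, 0, 0, 0, 1],
  [0, 0, 0, 0, 0, 2],
  [0, 0, 0, 0, 0, 3],
  [0, 0, 0, 0, 0, 4],
  [0, 0, 0, 0, 0, 5],
  [0, 0, 0, 0, 0, 5.5],
  [0, 0, 0, 0, 0, 5.5],
])

```text
time_s: 13.4
position: [0.559, -0.0994, 0.2006]
tool_rot: [[0.815, -0.58, 0.002], [-0.58, -0.815, -0.002], [0.003, 0.001, -1.0]]
ft_force: [-2.3, -1.5, 6.2]
grip_width: 0.013
gripper_force: 57.9
```

```bash
python3 - <<'E'
from h import *
s=env.observe(); R=s["tool_rot"]; print(s["wrist_torque"],"yaw",np.degrees(np.arctan2(R[1,0],R[0,0])))
E
```

```text
[-0.21547334  0.53753598  1.2005959 ] yaw -35.45220279686828
```

Knob B is also at its stop, at 1.2 N m. I'll release, lift, back away and check.

>>> jog_arm([
  [0, 0, 0, 0, 0, 0],
  [0, 0, 0, 0, 0, 0],
  [0, 0, 0, 0, 0, 0],
  [0, 0, -2, 0, 0, 0],
  [0, 0, -5, 0, 0, 0],
  [0, 0, -9, 0, 0, 0],
  [0, 0, -10, 0, 0, 0],
  [0, 0, -10, 0, 0, 0],
], hand=0.4)

```text
time_s: 14.07
position: [0.5596, -0.0991, 0.3028]
tool_rot: [[0.814, -0.581, 0.006], [-0.581, -0.814, -0.002], [0.007, -0.002, -1.0]]
ft_force: [0.0, -0.3, -0.2]
grip_width: 0.0345
gripper_force: 0.0
```

>>> jog_arm([
  [-3, 1, 0, 0, 0, 0],
  [-6, 3, 0, 0, 0, 0],
  [-9, 5, 0, 0, 0, 0],
  [-12, 7, 0, 0, 0, 0],
  [-12, 9, 0, 0, 0, 0],
  [-12, 9, 0, 0, 0, 0],
  [-12, 9, 0, 0, 0, 0],
])

```text
time_s: 14.65
position: [0.4083, -0.1025, 0.2987]
tool_rot: [[0.813, -0.583, -0.001], [-0.583, -0.813, 0.001], [-0.001, -0.0, -1.0]]
ft_force: [-1.1, -0.1, 0.0]
grip_width: 0.0343
gripper_force: 0.0
```

```bash
python3 - <<'E'
from h import *
w=env.get_image("wrist"); t=env.get_image("top"); s=env.observe(); print(s["time_s"],s["position"],s["ft_force"])
P=pts(t)
for n in ["honey","spice","mug"]:
    for r in env.regions_of("top",n)[:1]:
        print(n,np.round(np.median(P[r["pixels"]&(t["depth"]>0)],0),3))
cr=cv2.resize(t["frame"][171-75:171+75,296-95:296+95],(532,420),interpolation=cv2.INTER_CUBIC)
cv2.imwrite("pics/end.png",cv2.resize(np.hstack([w["frame"],cr]),(800,308),interpolation=cv2.INTER_AREA)[...,::-1])
E
```

```text
14.75 [ 0.40914547 -0.10223005  0.29866189] [ 0.37348099 -1.09670696 -0.29064287]
honey [0.543 0.386 0.101]
spice [ 0.381 -0.305  0.097]
mug [ 0.595 -0.42   0.044]
```

View pics/end.png

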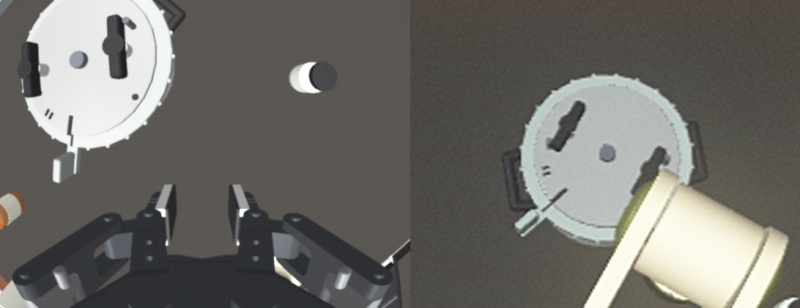

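The final view shows both bars parallel against their pegs, the tab in line with the locked bar, and the bystanders where they started. I'll hand it in.

```bash
python3 -c "
from rig import env
print(env.close_job())"
```

```text
the job is handed in; nothing more can be done
None
```

I handed the job in at about 15 s: the collar tab is in line with the locked mark, both clamp knobs are tight against their end stops, and the honey bottle, spice jar and mug are where they started.

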